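# Stand the code reader on its charging pad

## Robot

A 6-joint arm with a two-finger parallel gripper is mounted at the origin on the work surface. World frame = base frame: x ahead of the robot, y to its left, z up, the work surface at z = 0. Lengths are in m, angles in rad, forces in N, time in s.
With the tool pointing down it reaches from about 0.325 to 0.775 m from the base axis. Payload 5.5 kg.
Tool frame: the origin (TCP) lies midway between the tips of the shut fingers; the grasp point (between the pads) lies 19 mm behind it; z points along the fingers, y is the line along which they close (so a half turn about z gives the same grasp; the last joint's range is limited). The gripper opens to 85 mm and grips with 20 to 120 N. Pads are 22 mm wide; open, the fingers measure 114 mm over their backs; the gripper's body (76 mm by 85 mm) begins 54 mm behind the grasp point. The pads swing forward as they close: fully open they stand 13 mm farther back than shut.
Start: joints at [-1.228, 0.091, 1.231, -0, 1.82, -0.057], TCP at [0.234, -0.553, 0.231] pointing down, gripper open.
Joint ranges: [-2.87, 2.87], [-0.86, 2.18], [0.17, 2.46], [-1.51, 4.65], [0.06, 2.69], [-2.65, 2.65]. Speed limits (rad/s): [2.57, 2.57, 3.01, 3.14, 3.14, 3.14].

## Interface

Orientations are given as a unit quaternion [w, x, y, z].
In Python, from rig import ctrl gives the robot as it stands.
- The arm moves only by the tool arm_command, never from a script. Its argument "series" is a list of rows, each a list of 7 numbers: the closure, from -1 (fully open) to 1 (shut), then the shift along the tool's x, y, z in m, then the turn, a rotation vector about the tool's x, y, z in rad. A call has exactly 5 rows; each row shifts and turns the commanded pose from where the row before left it, along the tool's axes as they then stand; what a row does not reach is not made up. A row lasts 1/10 s, in which the tool goes at most 50 mm and 8.59 degrees, less where a joint would pass 70% of its speed; a pose out of reach is approached as far as the arm can. A call with a gripper value outside its range is refused whole. The fingers move at their own pace and stop on an object; the grip force is fixed at half the most. Time passes only in rows, so rows that do not move let the fingers close, or fill a call up. It gives the time, the measured TCP pose, the force, the opening and the grip force at its end, in the units of the state.
- ctrl.sense(): the state, without advancing time (a new reading comes with each control period).
- ctrl.grab_frame(name): name is "scene" or "side" or "wrist"; returns a dict with "frame" (384x512x3 uint8, red, green, blue), "z_map" (384x512 float32, m along the optical axis (not along the pixel's ray), 0 where there is no reading), "fx", "fy", "cx", "cy" (pixels), "view" (4x4, takes a point from world to camera coordinates). Camera axes: x right, y down, z forward; pixel columns grow to the right and rows downward; lengths in m; the calibration is good to about 2 mm. The wrist camera is an equidistant fisheye: a pixel r from the principal point sees the ray r / f radians off the axis. A picture is of the moment at which its call begins.
- ctrl.close_job(): hands the job in; it is judged then, once.
The state is a dict: "clock": time; "joint_pos": joint angles; "dq": joint speeds; "tau": joint torques, N m; "tool_pos": TCP position; "tool_rot": TCP orientation; "contact_force": force on the tool from outside, world axes, zero at the start; "moment": the same for the moment, N m; "gripper_width": finger opening in m; "finger_force": force on a finger pad.
Only numpy, scipy, OpenCV 4.12 (cv2) and the standard library are available. Lean on these libraries where they do the work, as an engineer would, in place of code of your own. Each camera call takes 0.05 s, during which the arm holds its last target. There are 200 camera calls.

## Task

Pick up the grey fault-code reader with the orange ends that is lying on its back on the workshop bench and stand it upright, on its keypad end with the screen end up, in the middle of the round black charging pad. Do not drop it or let it topple, and leave the yellow multimeter where it lies.

Things in the scene. Friction and masses are not known exactly. Their poses are not given: they have to be found in the camera images.
- reader: Flat handheld, 140 x 56 x 40 mm thick, grey with orange ends, 0.24 to 0.38 kg, evenly weighted, lying on its back, screen end within 35 degrees of the robot's left (+y). Origin: centre of its 140 x 56 back (underside). x along the 140 mm to the screen end, y across the 56 mm (grip here), z out of the face: light-blue screen on the x half, small white keys on the other half. Stood up, x points up.
- reader_foot (a point): Centre of the reader's keypad-end face (56 x 40 mm), the thin end that it is to stand on: 70 mm from the origin along the reader's -x, 20 mm along its z.
- meter: Multimeter lying on its back, not to be moved: same size as the reader (140 x 56 x 40 mm, 0.3 kg) but yellow with black ends, a round black dial and a dull-green display. Origin and axes as for the reader, x towards its display end.
- charger_top (a point): Centre of the flat top of the charging pad: a round black disc 130 mm across and 12 mm high, fixed to the bench, with a thin green ring 96 mm across and a green centre dot. The reader may face any way on it.
Mind the look-alikes: they are no part of the job. What is shaped like the reader but purple or red is not meant.

How it is judged:
By the outcome, as a careful person would: the job done as asked, in the order asked, and still so for the second after the job is handed in, with the robot touching nothing.
It also fails if it takes over 38 s, if anything falls off the work surface, if the arm or the gripper's body presses on something with over 40 N, if the wrist force passes 120 N, or if a joint passes its speed limit or range.

## Working session

There is one attempt and no reset: what is moved stays moved. The work goes in short steps, Python scripts to look and compute and a tool call to move; the robot and the scene stay as the last step left them, time stands still between calls to the robot, and variables do not carry over. Pictures are saved under pics/ and viewed, at most 10 in all, crops included, and the job is handed in when it is done.

Besides the shell and the picture viewer there is one more tool, called by a JSON object that holds its "api" and its "payload". arm_command: Moves the arm, as the interface text tells. Its arguments: {"type":"object","properties":{"series":{"type":"array"}},"required":["series"]}

```bash
ls; mkdir -p pics
cat > h.py <<'E'
import numpy as np, cv2
from rig import ctrl
from scipy.spatial.transform import Rotation as R
def grab(n,tag):
    f=ctrl.grab_frame(n); np.savez(f'pics/{tag}.npz',**f); cv2.imwrite(f'pics/{tag}.png',f['frame'][:,:,::-1]); return f
def load(tag): return np.load(f'pics/{tag}.npz')
def ray(f,u,v):
    V=f['view']; d=np.array([(u-f['cx'])/f['fx'],(v-f['cy'])/f['fy'],1.]); Rt=V[:3,:3]
    return -Rt.T@V[:3,3], Rt.T@d
def pt(f,u,v,r=1):
    z=f['z_map'][int(v)-r:int(v)+r+1,int(u)-r:int(u)+r+1]; z=np.median(z[z>0]); o,d=ray(f,u,v); return o+d*z
def onz(f,u,v,h):
    o,d=ray(f,u,v); return o+d*(h-o[2])/d[2]
def proj(f,p):
    c=f['view'][:3,:3]@p+f['view'][:3,3]; return f['fx']*c[0]/c[2]+f['cx'],f['fy']*c[1]/c[2]+f['cy']
E
python3 - <<'E'
from h import *
s=ctrl.sense()
print({k:np.round(v,3) for k,v in s.items()})
a=grab('scene','s0');b=grab('side','d0')
for f in (a,b): print(np.round(ray(f,256,192),3), f['fx'])
cv2.imwrite('pics/both.png',cv2.resize(np.hstack([a['frame'],b['frame']])[:,:,::-1],(800,300),interpolation=cv2.INTER_AREA))
E
```

```text
pics
{'clock': np.float64(0.0), 'joint_pos': array([-1.228,  0.092,  1.232, -0.   ,  1.82 , -0.057]), 'dq': array([-0.001,  0.001, -0.   , -0.001, -0.   ,  0.001]), 'tau': array([-0.0000e+00, -4.5874e+01, -4.1802e+01, -0.0000e+00,  1.2000e-02,
        0.0000e+00]), 'tool_pos': array([ 0.233, -0.552,  0.23 ]), 'tool_rot': array([-0.001,  0.98 ,  0.199, -0.   ]), 'contact_force': array([0.968, 0.411, 1.052]), 'moment': array([-0.026,  0.006,  0.04 ]), 'finger_force': np.float64(0.0), 'gripper_width': np.float64(0.085)}
[[ 1.006 -0.27   0.792]
 [-0.574  0.247 -0.781]] 467.2925000357774
[[ 0.003  0.737  0.549]
 [ 0.45  -0.764 -0.463]] 476.6447663117846
```

View pics/s0.png

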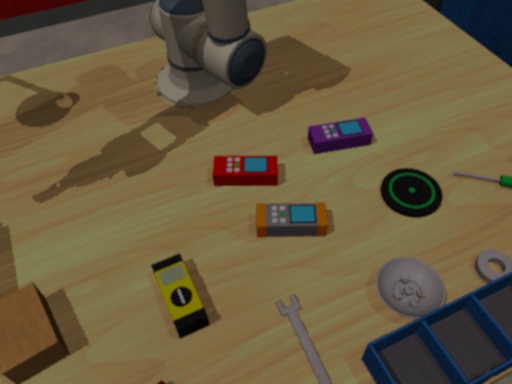

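View pics/d0.png

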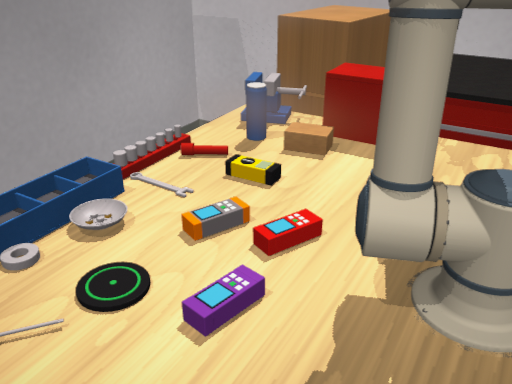

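The scene view shows the grey and orange reader at about u 257–327, v 203–237, with its screen on the right towards +y. The black pad is at about (411,191), the red look-alike is behind the reader and the yellow meter is at (180,295). In the side view the reader is at about (216,217) and the pad at (113,286). I'll enlarge both.

Run:
```python
from h import *
a=load('s0');b=load('d0')
def crop(f,u,v,w=100,h=75): return cv2.resize(f['frame'][v:v+h,u:u+w,::-1],(400,300),interpolation=cv2.INTER_CUBIC)
cv2.imwrite('pics/c.png',np.vstack([np.hstack([crop(a,245,180),crop(a,361,155)]),np.hstack([crop(b,167,180),crop(b,63,248)])]))
for n,f in (('scene',a),('side',b)):
    z=f['z_map'].astype(float); v,u=np.nonzero(z>0); V=f['view']
    P=np.stack([(u-f['cx'])/f['fx']*z[v,u],(v-f['cy'])/f['fy']*z[v,u],z[v,u]],1)
    W=(P-V[:3,3])@V[:3,:3]
    c=pt(f,*((292,213) if n=='scene' else (215,212))); print(n,'reader pt',c.round(4))
    m=(np.linalg.norm(W[:,:2]-c[:2],axis=1)<.1)&(W[:,2]>.03)&(W[:,2]<.06)
    r=cv2.minAreaRect((W[m][:,:2]*1000).astype(np.float32)); print(r,np.median(W[m][:,2]),m.sum())
    c=pt(f,*((411,190) if n=='scene' else (113,283))); print('pad',c.round(4))
```

```text
scene reader pt [0.5329 0.01   0.0413]
((533.4921264648438, 8.135017395019531), (140.27565002441406, 59.57255172729492), 65.36119079589844) 0.039995510341239854 1779
pad [0.57   0.2784 0.0123]
side reader pt [0.5255 0.0219 0.0408]
((499.2637939453125, 25.178558349609375), (142.53663635253906, 134.84898376464844), 66.641357421875) 0.03903451777677289 1052
pad [0.5665 0.2832 0.0127]
```

View pics/c.png

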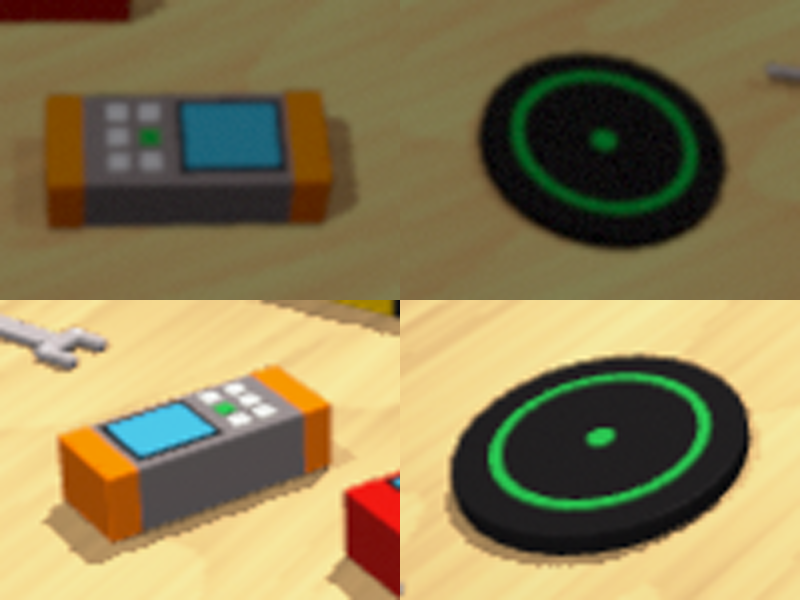

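The crops show all four top corners of the reader in both views, and the pad's green dot: scene crop (603,140), side crop (600,436). I'll triangulate them.

Run:
```python
from h import *
a=load('s0');b=load('d0')
def tri(p,q):
    p=np.array(p)-.375; q=np.array(q)-.375
    o1,d1=ray(a,*p);o2,d2=ray(b,*q)
    d1/=np.linalg.norm(d1);d2/=np.linalg.norm(d2)
    t=np.linalg.lstsq(np.stack([d1,-d2],1),o2-o1,rcond=None)[0]
    A,B=o1+t[0]*d1,o2+t[1]*d2
    return (A+B)/2,np.linalg.norm(A-B)
S=lambda x,y:(245+x/4,180+y/4); D=lambda x,y:(167+x/4,180+(y-300)/4)
c=[]
for n,p,q in [('scr+x',(330,185),(60,437)),('scr-x',(322,91),(107,480)),('key+x',(48,186),(276,366)),('key-x',(47,95),(330,404))]:
    X,e=tri(S(*p),D(*q)); c.append(X); print(n,X.round(4),round(e,4))
c=np.array(c); print('centre',c.mean(0)); ax=(c[0]+c[1]-c[2]-c[3])/2; print('axis',ax,np.linalg.norm(ax),np.degrees(np.arctan2(ax[1],ax[0])))
print('width',np.linalg.norm(c[0]-c[1]),np.linalg.norm(c[2]-c[3]))
print('pad',tri((361+203/4,155+35),(63+50,248+34)))
s=ctrl.sense(); M=R.from_quat(np.array(s['tool_rot']),scalar_first=True).as_matrix(); print(M.round(3), s['clock'])
```

```text
scr+x [0.5869 0.0591 0.0368] 0.0007
scr-x [0.5364 0.0838 0.0386] 0.0
key+x [ 0.5293 -0.0657  0.0379] 0.0001
key-x [ 0.4791 -0.0428  0.0385] 0.0008
centre [0.53289537 0.00861142 0.03793912]
axis [ 0.05746054  0.12565004 -0.00050782] 0.13816622098865858 65.42509004023916
width 0.05624535101388701 0.055171678231570626
pad (array([0.56984314, 0.28013188, 0.01241825]), np.float64(0.001020187743518034))
[[ 0.921  0.389 -0.001]
 [ 0.389 -0.921  0.002]
 [ 0.    -0.002 -1.   ]] 0.1
```

```bash
cat >> h.py <<'E'
def pose(s=None):
    s=s or ctrl.sense(); return np.array(s['tool_pos']),R.from_quat(np.array(s['tool_rot']),scalar_first=True)
def rows(p,r,n,P,Q):
    """n equal rows taking tool pose (p,r) to (P,Q); prints row and the way TCP passes"""
    rel=r.inv()*Q; w=rel.as_rotvec()/n; d=r.inv().apply(np.array(P)-p)
    A=sum(R.from_rotvec(w*k).as_matrix() for k in range(n)); s=np.linalg.solve(A,d)
    x=p.copy();rr=r;path=[]
    for k in range(n): x=x+rr.apply(s); rr=rr*R.from_rotvec(w); path.append(x.round(3).tolist())
    print(n,'row',s.round(4).tolist(),w.round(4).tolist(),'mm',round(np.linalg.norm(s)*1e3,1),'deg',round(np.degrees(np.linalg.norm(w)),2)); return path
def lean(az,th):
    """tool x_t along heading az (deg), tool leaning th back: 0 = down, grip across heading"""
    a,t=np.radians(az),np.radians(th); h=np.array([np.cos(a),np.sin(a),0]);u=np.array([0,0,1.])
    z=-np.sin(t)*h-np.cos(t)*u; x=np.cos(t)*h-np.sin(t)*u
    return R.from_matrix(np.stack([x,np.cross(z,x),z],1))
E
python3 - <<'E'
from h import *
b=load('d0');a=load('s0')
print('red near pts',[pt(a,u,v).round(3) for u,v in ((216,168),(246,168),(275,168))],'purple',pt(a,342,140).round(3))
p,r=pose(); h=np.array([np.cos(np.radians(65.4)),np.sin(np.radians(65.4)),0])
C=np.array([.5333,.0083,0])+.028*h; C[2]=.024
Q=lean(65.4,40); P=C+Q.apply([0,0,.019]); print('grasp tcp',P.round(4), 'pre',(P-Q.apply([0,0,.09])).round(4))
pre=P-Q.apply([0,0,.09])
path=rows(p,r,20,pre,Q); print(path[::3])
E
```

```text
red near pts [array([ 0.357, -0.082,  0.042]), array([ 0.384, -0.024,  0.041]), array([0.41 , 0.033, 0.04 ])] purple [0.393 0.212 0.032]
grasp tcp [0.5399 0.0227 0.0094] pre [0.564  0.0753 0.0784]
20 row [0.0354, -0.0126, -0.0046] [-0.013, -0.0333, -0.0355] mm 37.8 deg 2.89
[[0.261, -0.527, 0.235], [0.339, -0.445, 0.24], [0.408, -0.355, 0.234], [0.466, -0.259, 0.216], [0.511, -0.159, 0.186], [0.543, -0.058, 0.146], [0.561, 0.042, 0.097]]
```

{"api": "arm_command", "payload": {"series": [[-1, 0.0354, -0.0126, -0.0046, -0.013, -0.0333, -0.0355], [-1, 0.0354, -0.0126, -0.0046, -0.013, -0.0333, -0.0355], [-1, 0.0354, -0.0126, -0.0046, -0.013, -0.0333, -0.0355], [-1, 0.0354, -0.0126, -0.0046, -0.013, -0.0333, -0.0355], [-1, 0.0354, -0.0126, -0.0046, -0.013, -0.0333, -0.0355]]}}

```text
clock: 0.6
tool_pos: [0.3639, -0.4146, 0.2406]
tool_rot: [0.049, 0.955, 0.284, -0.075]
contact_force: [0.3, 0.1, 0.5]
gripper_width: 0.0854
finger_force: 0.0
```

{"api": "arm_command", "payload": {"series": [[-1, 0.0354, -0.0126, -0.0046, -0.013, -0.0333, -0.0355], [-1, 0.0354, -0.0126, -0.0046, -0.013, -0.0333, -0.0355], [-1, 0.0354, -0.0126, -0.0046, -0.013, -0.0333, -0.0355], [-1, 0.0354, -0.0126, -0.0046, -0.013, -0.0333, -0.0355], [-1, 0.0354, -0.0126, -0.0046, -0.013, -0.0333, -0.0355]]}}

```text
clock: 1.1
tool_pos: [0.4663, -0.2575, 0.2166]
tool_rot: [0.096, 0.914, 0.365, -0.149]
contact_force: [0.1, -0.4, -0.4]
gripper_width: 0.0853
finger_force: 0.0
```

{"api": "arm_command", "payload": {"series": [[-1, 0.0354, -0.0126, -0.0046, -0.013, -0.0333, -0.0355], [-1, 0.0354, -0.0126, -0.0046, -0.013, -0.0333, -0.0355], [-1, 0.0354, -0.0126, -0.0046, -0.013, -0.0333, -0.0355], [-1, 0.0354, -0.0126, -0.0046, -0.013, -0.0333, -0.0355], [-1, 0.0354, -0.0126, -0.0046, -0.013, -0.0333, -0.0355]]}}

```text
clock: 1.6
tool_pos: [0.5345, -0.0904, 0.1611]
tool_rot: [0.142, 0.859, 0.44, -0.221]
contact_force: [0.5, -0.6, -0.2]
gripper_width: 0.0854
finger_force: 0.0
```

{"api": "arm_command", "payload": {"series": [[-1, 0.0354, -0.0126, -0.0046, -0.013, -0.0333, -0.0355], [-1, 0.0354, -0.0126, -0.0046, -0.013, -0.0333, -0.0355], [-1, 0.0354, -0.0126, -0.0046, -0.013, -0.0333, -0.0355], [-1, 0.0354, -0.0126, -0.0046, -0.013, -0.0333, -0.0355], [-1, 0.0354, -0.0126, -0.0046, -0.013, -0.0333, -0.0355]]}}

```text
clock: 2.1
tool_pos: [0.564, 0.0767, 0.0783]
tool_rot: [0.186, 0.79, 0.508, -0.289]
contact_force: [-0.0, -0.4, 0.7]
gripper_width: 0.0852
finger_force: 0.0
```

Run:
```python
from h import *
f=grab('wrist','w1'); grab('scene','s1')
p,r=pose(); s=ctrl.sense(); print(p.round(4),s['joint_pos'].round(2) if hasattr(s['joint_pos'],'round') else s['joint_pos'])
Q=lean(65.4,40); P=np.array([.5399,.0227,.0094]); print('err deg',np.degrees((r.inv()*Q).as_rotvec()).round(2))
rows(p,r,5,P,Q)
a=load('s1');cv2.imwrite('pics/w1b.png',np.hstack([f['frame'][:,:,::-1][48:336,56:456],cv2.resize(a['frame'][150:260,220:373,::-1],(400,288))]))
```

```text
[0.562  0.0792 0.0737] [ 0.36  0.46  1.22 -0.51  1.95  0.7 ]
err deg [-0.08  0.36  0.54]
5 row [-0.001, 0.0007, 0.0176] [-0.0003, 0.0013, 0.0019] mm 17.7 deg 0.13
```

View pics/w1b.png

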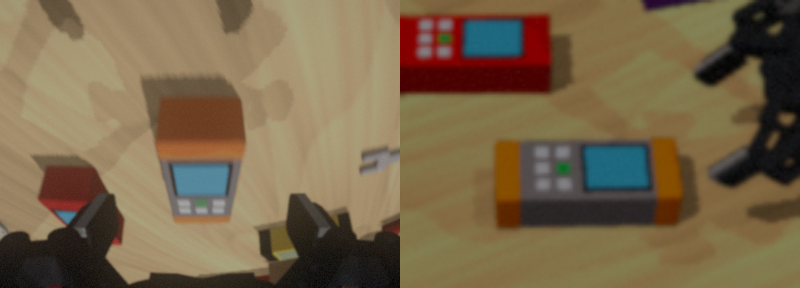

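The wrist view shows the reader, about 157–245 px across at its near end, centred between the fingers (tips near 100 and 305). The side fragment shows the open fingers clear of the red look-alike. I'll approach now.

{"api": "arm_command", "payload": {"series": [[-1, -0.001, 0.0007, 0.0176, 0, 0.0013, 0.002], [-1, -0.001, 0.0007, 0.0176, 0, 0.0013, 0.002], [-1, -0.001, 0.0007, 0.0176, 0, 0.0013, 0.002], [-1, -0.001, 0.0007, 0.0176, 0, 0.0013, 0.002], [-1, -0.001, 0.0007, 0.0166, 0, 0.0013, 0.002]]}}

```text
clock: 2.7
tool_pos: [0.542, 0.0185, 0.0154]
tool_rot: [0.185, 0.794, 0.504, -0.285]
contact_force: [-0.2, -0.4, -0.9]
gripper_width: 0.0855
finger_force: 0.0
```

{"api": "arm_command", "payload": {"series": [[-1, 0, 0, 0, 0, 0, 0], [-1, 0, 0, 0, 0, 0, 0], [-1, 0, 0, 0, 0, 0, 0], [-1, 0, 0, 0, 0, 0, 0], [-1, 0, 0, 0, 0, 0, 0]]}}

```text
clock: 3.2
tool_pos: [0.5429, 0.02, 0.0165]
tool_rot: [0.185, 0.794, 0.504, -0.284]
contact_force: [-0.3, 0.5, -0.0]
gripper_width: 0.0852
finger_force: 0.0
```

Run:
```python
from h import *
p,r=pose(); Q=lean(65.4,40); P=np.array([.5399,.0227,.0094]); print(p.round(4))
rows(p,r,5,P,Q)
```

```text
[0.5429 0.02   0.0165]
5 row [0.0011, -0.0008, 0.0009] [0.0003, -0.0012, -0.0022] mm 1.6 deg 0.15
```

{"api": "arm_command", "payload": {"series": [[-1, 0.0025, -0.002, 0.0015, 0.001, -0.003, -0.005], [-1, 0.0025, -0.002, 0.0015, 0.001, -0.003, -0.005], [1, 0, 0, 0, 0, 0, 0], [1, 0, 0, 0, 0, 0, 0], [1, 0, 0, 0, 0, 0, 0]]}}

```text
clock: 3.7
tool_pos: [0.5398, 0.0233, 0.0104]
tool_rot: [0.184, 0.791, 0.507, -0.288]
contact_force: [0.4, 1.1, -1.2]
gripper_width: 0.0554
finger_force: 64.5
```

{"api": "arm_command", "payload": {"series": [[1, 0, 0, 0, 0, 0, 0], [1, 0, 0, 0, 0, 0, 0], [1, 0, 0, 0, 0, 0, 0], [1, 0, 0, 0, 0, 0, 0], [1, 0, 0, 0, 0, 0, 0]]}}

```text
clock: 4.2
tool_pos: [0.5397, 0.023, 0.0104]
tool_rot: [0.185, 0.791, 0.507, -0.288]
contact_force: [0.8, 2.0, -0.3]
gripper_width: 0.0554
finger_force: 65.1
```

Run:
```python
from h import *
p,r=pose(); Q=lean(65.4,40); s=ctrl.sense(); print(p.round(4),np.degrees((r.inv()*Q).as_rotvec()).round(2),s['gripper_width'],s['finger_force'],s['contact_force'],r.as_matrix().round(3).tolist())
f=grab('scene','s2')
for u,v in ((292,213),(270,213),(318,213)): print(pt(f,u,v).round(4))
g=grab('side','d2'); cv2.imwrite('pics/c2.png',np.hstack([cv2.resize(x['frame'][v:v+90,u:u+120,::-1],(400,300),interpolation=cv2.INTER_CUBIC) for x,u,v in ((f,240,165),(g,150,165))]))
```

```text
[0.5397 0.023  0.0104] [-0.07  0.02 -0.06] 0.055405036171448395 65.0900387763977 [ 0.76275092  2.04612739 -0.2660345 ] [[0.32, 0.909, -0.269], [0.696, -0.418, -0.584], [-0.643, -0.0, -0.766]]
[0.5323 0.0103 0.0404]
[ 0.5137 -0.0293  0.0407]
[0.5745 0.0425 0.0737]
```

View pics/c2.png

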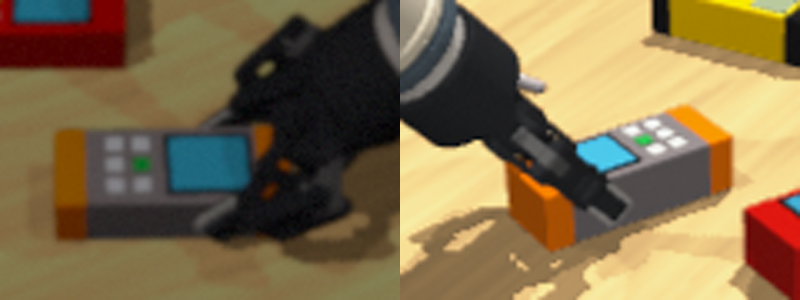

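The reader is gripped over its screen half, with its keypad end lying free and flat. The opening is 55.4 mm and the finger force 65 N. I'll plan the lift, the turn and the hover next.

```bash
cat > plan.py <<'E'
from h import *
az=np.radians(65.4); h=np.array([np.cos(az),np.sin(az),0])
Rr=R.from_matrix(np.stack([h,np.cross([0,0,1],h),[0,0,1]],1)); o=np.array([.5333,.0083,-.0005])
p0=np.array([.5397,.023,.0104]); r0=R.from_quat([.1846,.791,.507,-.288],scalar_first=True)
relR=r0.inv()*Rr; relo=r0.inv().apply(o-p0)
PAD=np.array([.5698,.2800,.0122])
def final(hgt,phi=26.):
    a=np.radians(phi); H=np.array([np.cos(a),np.sin(a),0]); U=np.array([0,0,1.]); z=-H
    Q=R.from_matrix(np.stack([U,np.cross(z,U),z],1))*relR.inv()
    return PAD+[0,0,hgt]+.07*U+.02*H-Q.apply(relo),Q
def foot(p,r):
    return p+r.apply(relo)+(r*relR).apply([-.07,0,.02]),(r*relR).as_matrix()[:,0]
E
python3 - <<'E'
from plan import *
P,Q=final(0); print('final tcp',P.round(4),(Q.as_matrix()[:,2]).round(3))
up=p0+[0,0,.125]; rows(p0,r0,5,up,r0)
P,Q=final(.05)
path=rows(up,r0,20,P,Q)
print(path[4::5])
E
```

```text
final tcp [0.5778 0.2843 0.0982] [ 0.688  0.337 -0.643]
5 row [-0.0161, 0.0, -0.0191] [0.0, 0.0, 0.0] mm 25.0 deg 0.0
20 row [0.0123, -0.0075, -0.0009] [-0.0032, 0.0752, 0.0378] mm 14.4 deg 4.83
[[0.533, 0.088, 0.106], [0.542, 0.158, 0.096], [0.559, 0.226, 0.111], [0.578, 0.284, 0.148]]
```

Run:
```python
from plan import *
up=p0+[0,0,.15]; rows(p0,r0,5,up,r0)
P,Q=final(.1)
path=rows(up,r0,20,P,Q)
rel=(r0.inv()*Q).as_rotvec()/20
rr=r0
for k,x in enumerate(path):
    rr=rr*R.from_rotvec(rel)
    if k%3==1: print(x, foot(np.array(x),rr)[0].round(3))
```

```text
5 row [-0.0193, 0.0, -0.023] [0.0, 0.0, 0.0] mm 30.0 deg 0.0
20 row [0.0123, -0.0072, -0.0023] [-0.0032, 0.0752, 0.0378] mm 14.5 deg 4.83
[0.536, 0.049, 0.149] [ 0.496 -0.028  0.145]
[0.536, 0.091, 0.137] [0.492 0.02  0.113]
[0.541, 0.134, 0.132] [0.498 0.072 0.09 ]
[0.549, 0.176, 0.136] [0.51  0.127 0.077]
[0.559, 0.216, 0.149] [0.527 0.181 0.077]
[0.569, 0.253, 0.17] [0.548 0.233 0.089]
[0.578, 0.284, 0.198] [0.57  0.28  0.112]
```

{"api": "arm_command", "payload": {"series": [[1, -0.0097, 0, -0.0115, 0, 0, 0], [1, -0.0193, 0, -0.023, 0, 0, 0], [1, -0.0193, 0, -0.023, 0, 0, 0], [1, -0.0193, 0, -0.023, 0, 0, 0], [1, -0.0193, 0, -0.023, 0, 0, 0]]}}

```text
clock: 4.8
tool_pos: [0.5393, 0.0228, 0.1474]
tool_rot: [0.184, 0.791, 0.507, -0.288]
contact_force: [-0.4, 0.7, -3.4]
gripper_width: 0.0551
finger_force: 64.3
```

Run:
```python
from plan import *
s=ctrl.sense(); p,r=pose(s); print(p.round(4),s['gripper_width'],s['contact_force'])
P,Q=final(.1)
path=rows(p,r,20,P,Q); print(path[::4])
```

```text
[0.5393 0.0228 0.1474] 0.055144944162643726 [-0.42031354  0.70405307 -3.40689027]
20 row [0.0124, -0.0071, -0.003] [-0.0033, 0.0752, 0.0378] mm 14.6 deg 4.83
[[0.538, 0.036, 0.142], [0.537, 0.092, 0.127], [0.545, 0.15, 0.125], [0.557, 0.205, 0.139], [0.57, 0.254, 0.168]]
```

Foot clearance stays at 77 mm or more along the way. I'm turning it upright towards the hover.

{"api": "arm_command", "payload": {"series": [[1, 0.0124, -0.0072, -0.0027, -0.0032, 0.0752, 0.0378], [1, 0.0124, -0.0072, -0.0027, -0.0032, 0.0752, 0.0378], [1, 0.0124, -0.0072, -0.0027, -0.0032, 0.0752, 0.0378], [1, 0.0124, -0.0072, -0.0027, -0.0032, 0.0752, 0.0378], [1, 0.0124, -0.0072, -0.0027, -0.0032, 0.0752, 0.0378]]}}

```text
clock: 5.3
tool_pos: [0.5364, 0.0923, 0.124]
tool_rot: [0.119, 0.874, 0.458, -0.112]
contact_force: [0.5, -0.2, -3.7]
gripper_width: 0.0551
finger_force: 64.4
```

{"api": "arm_command", "payload": {"series": [[1, 0.0124, -0.0072, -0.0027, -0.0032, 0.0752, 0.0378], [1, 0.0124, -0.0072, -0.0027, -0.0032, 0.0752, 0.0378], [1, 0.0124, -0.0072, -0.0027, -0.0032, 0.0752, 0.0378], [1, 0.0124, -0.0072, -0.0027, -0.0032, 0.0752, 0.0378], [1, 0.0124, -0.0072, -0.0027, -0.0032, 0.0752, 0.0378]]}}

```text
clock: 5.8
tool_pos: [0.5463, 0.1639, 0.1232]
tool_rot: [0.048, 0.918, 0.389, 0.068]
contact_force: [0.3, 0.6, -3.6]
gripper_width: 0.0558
finger_force: 64.4
```

{"api": "arm_command", "payload": {"series": [[1, 0.0124, -0.0072, -0.0027, -0.0032, 0.0752, 0.0378], [1, 0.0124, -0.0072, -0.0027, -0.0032, 0.0752, 0.0378], [1, 0.0124, -0.0072, -0.0027, -0.0032, 0.0752, 0.0378], [1, 0.0124, -0.0072, -0.0027, -0.0032, 0.0752, 0.0378], [1, 0.0124, -0.0072, -0.0027, -0.0032, 0.0752, 0.0378]]}}

```text
clock: 6.3
tool_pos: [0.5624, 0.2305, 0.1458]
tool_rot: [-0.024, 0.921, 0.303, 0.245]
contact_force: [-0.7, -0.3, -3.8]
gripper_width: 0.0554
finger_force: 64.4
```

{"api": "arm_command", "payload": {"series": [[1, 0.0124, -0.0072, -0.0027, -0.0032, 0.0752, 0.0378], [1, 0.0124, -0.0072, -0.0027, -0.0032, 0.0752, 0.0378], [1, 0.0124, -0.0072, -0.0027, -0.0032, 0.0752, 0.0378], [1, 0.0124, -0.0072, -0.0027, -0.0032, 0.0752, 0.0378], [1, 0.0124, -0.0072, -0.0027, -0.0032, 0.0752, 0.0378]]}}

```text
clock: 6.8
tool_pos: [0.5773, 0.2852, 0.1905]
tool_rot: [-0.096, 0.883, 0.203, 0.411]
contact_force: [0.8, 0.6, -2.9]
gripper_width: 0.0555
finger_force: 64.5
```

Run:
```python
from plan import *
f=grab('scene','s3');g=grab('side','d3')
s=ctrl.sense(); p,r=pose(s); print(p.round(4),s['gripper_width'],s['contact_force'],s['joint_pos'])
P,Q=final(.1); print('want',P.round(4),np.degrees((r.inv()*Q).as_rotvec()).round(2)); F,x=foot(p,r);print('foot',F.round(4),x.round(3))
for n,k in (('s',f),('d',g)): print(n,'foot px',proj(k,F),'top px',proj(k,F+.14*x))
cv2.imwrite('pics/c3.png',np.hstack([cv2.resize(k['frame'][v:v+225,u:u+150,::-1],(400,600),interpolation=cv2.INTER_CUBIC) for k,u,v in ((f,340,0),(g,40,110))]))
```

```text
[0.5766 0.2856 0.1898] 0.055161565549446456 [ 0.05812072 -0.0328766  -3.66554854] [ 0.37338089 -0.50578482  2.03500129  0.0937338   0.74631351  1.44969236]
want [0.5778 0.2843 0.1982] [-0.07  0.14  0.08]
foot [0.5683 0.2813 0.1038] [0.002 0.001 1.   ]
s foot px (np.float64(422.68851497135137), np.float64(160.0596579932505)) top px (np.float64(443.5499814362323), np.float64(106.0822524530738))
d foot px (np.float64(105.37086127752954), np.float64(239.32325209449172)) top px (np.float64(91.60770187785374), np.float64(163.97781032617198))
```

View pics/c3.png

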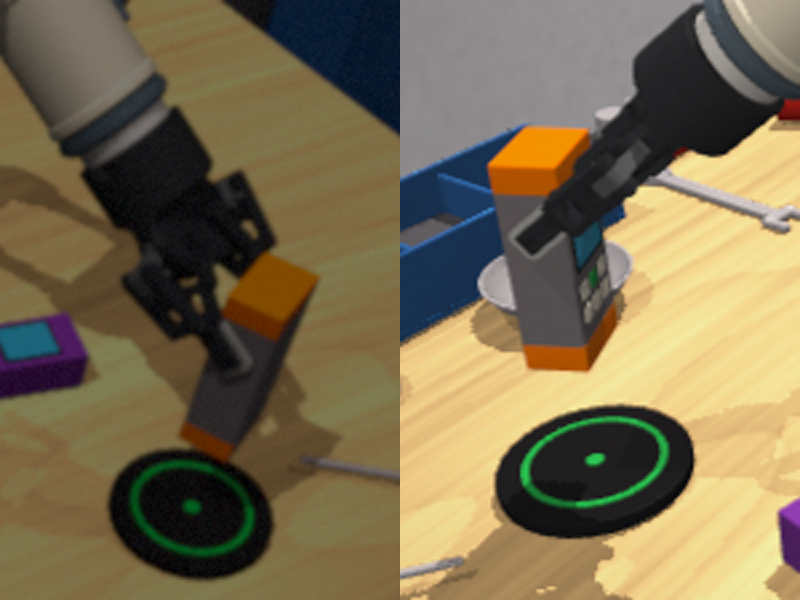

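The hover picture shows the reader upright in the gripper. In the crop its foot is near (222,427), over the pad, and its screen faces back towards the arm. I'll check the tilt from depth and work out the lowering.

Run:
```python
from plan import *
p,r=pose(); F,x=foot(p,r); Rd=r*relR
def cloud(f):
    z=f['z_map'].astype(float); v,u=np.nonzero(z>0); V=f['view']
    P=np.stack([(u-f['cx'])/f['fx']*z[v,u],(v-f['cy'])/f['fy']*z[v,u],z[v,u]],1)
    return (P-V[:3,3])@V[:3,:3]
for n in ('s3','d3'):
    W=cloud(load(n)); L=Rd.inv().apply(W-F)  # x along height, y across, z thickness (+-20)
    for name,m,ax in (('top',(abs(L[:,0]-.14)<.008)&(abs(L[:,1])<.024)&(abs(L[:,2])<.016),0),
                 ('+y',(abs(L[:,1]-.028)<.008)&(L[:,0]>.005)&(L[:,0]<.05)&(abs(L[:,2])<.016),1),
                 ('-y',(abs(L[:,1]+.028)<.008)&(L[:,0]>.005)&(L[:,0]<.05)&(abs(L[:,2])<.016),1),
                 ('face',(abs(L[:,2]-.02)<.008)&(L[:,0]>.005)&(L[:,0]<.13)&(abs(L[:,1])<.024),2),
                 ('back',(abs(L[:,2]+.02)<.008)&(L[:,0]>.005)&(L[:,0]<.13)&(abs(L[:,1])<.024),2)):
        if m.sum()<40: continue
        X=L[m]; o=[i for i in range(3) if i!=ax]
        A=np.c_[X[:,o],np.ones(len(X))]
        for _ in range(3):
            c=np.linalg.lstsq(A,X[:,ax],rcond=None)[0]; k=abs(A@c-X[:,ax])<.003; A,X=A[k],X[k]
        print(n,name,m.sum(),len(X),'slopes deg',dict(zip('xyz'[o[0]]+'xyz'[o[1]],np.degrees(c[:2]).round(2))),'at0',c[2].round(4))
P,Q=final(.012); rows(p,r,5,P,Q)
```

```text
s3 top 339 339 slopes deg {'y': np.float64(0.19), 'z': np.float64(-0.43)} at0 0.1405
s3 -y 300 297 slopes deg {'x': np.float64(0.36), 'z': np.float64(-0.24)} at0 -0.0284
s3 back 265 265 slopes deg {'x': np.float64(0.19), 'y': np.float64(-0.18)} at0 -0.0196
d3 top 254 254 slopes deg {'y': np.float64(0.3), 'z': np.float64(-0.27)} at0 0.14
d3 +y 447 446 slopes deg {'x': np.float64(-0.44), 'z': np.float64(-0.36)} at0 0.0284
d3 face 530 530 slopes deg {'x': np.float64(0.69), 'y': np.float64(-0.23)} at0 0.0188
5 row [-0.0121, 0.0004, 0.0103] [-0.0002, 0.0005, 0.0003] mm 15.9 deg 0.04
```

The depth fit puts the reader within about 0.5° of upright, with its foot where predicted. I'm lowering it.

{"api": "arm_command", "payload": {"series": [[1, -0.0121, 0.0004, 0.0103, 0, 0, 0], [1, -0.0121, 0.0004, 0.0103, 0, 0, 0], [1, -0.0121, 0.0004, 0.0103, 0, 0, 0], [1, -0.0121, 0.0004, 0.0103, 0, 0, 0], [1, -0.0091, 0.0004, 0.0078, 0, 0, 0]]}}

```text
clock: 7.4
tool_pos: [0.5786, 0.2834, 0.113]
tool_rot: [-0.095, 0.884, 0.205, 0.409]
contact_force: [-0.5, -0.6, -3.7]
gripper_width: 0.0554
finger_force: 64.6
```

{"api": "arm_command", "payload": {"series": [[1, 0, 0, 0, 0, 0, 0], [1, 0, 0, 0, 0, 0, 0], [1, 0, 0, 0, 0, 0, 0], [1, 0, 0, 0, 0, 0, 0], [1, 0, 0, 0, 0, 0, 0]]}}

```text
clock: 7.9
tool_pos: [0.5796, 0.2844, 0.1164]
tool_rot: [-0.096, 0.883, 0.204, 0.412]
contact_force: [-0.4, -0.3, -2.7]
gripper_width: 0.0549
finger_force: 64.5
```

Run:
```python
from plan import *
s=ctrl.sense(); p,r=pose(s); F,x=foot(p,r);print('foot',F.round(4),x.round(4),s['contact_force'])
P,Q=final(.001); print(np.degrees((r.inv()*Q).as_rotvec()).round(2)); rows(p,r,5,P,Q)
```

```text
foot [0.5716 0.2801 0.0303] [-4.e-04 -5.e-04  1.e+00] [-0.42420934 -0.28395925 -2.66634919]
[-0.04 -0.04  0.02]
5 row [-0.0028, -0.0001, 0.002] [-0.0002, -0.0001, 0.0001] mm 3.4 deg 0.01
```

{"api": "arm_command", "payload": {"series": [[1, -0.0035, 0, 0.0025, 0, 0, 0], [1, -0.0035, 0, 0.0025, 0, 0, 0], [1, -0.0028, 0, 0.002, 0, 0, 0], [1, -0.0022, 0, 0.0016, 0, 0, 0], [1, -0.0016, 0, 0.0012, 0, 0, 0]]}}

```text
clock: 8.4
tool_pos: [0.5782, 0.2837, 0.0984]
tool_rot: [-0.096, 0.883, 0.204, 0.411]
contact_force: [0.1, 0.4, -1.5]
gripper_width: 0.0551
finger_force: 64.5
```

```bash
cat > chk.py <<'E'
from plan import *
s=ctrl.sense(); p,r=pose(s); F,x=foot(p,r);print('foot',F.round(4),x.round(4),s['contact_force'].round(2))
P,Q=final(0); rows(p,r,1,P,Q)
E
python3 chk.py
```

```text
foot [0.5701 0.2795 0.0123] [ 6.e-04 -3.e-04  1.e+00] [ 0.06  0.38 -1.52]
1 row [-0.0002, -0.0006, 0.0] [-0.0008, 0.0004, -0.0] mm 0.7 deg 0.05
```

{"api": "arm_command", "payload": {"series": [[1, 0, 0, 0, 0, 0, 0], [1, -0.0004, 0, 0.0003, 0, 0, 0], [1, 0, 0, 0, 0, 0, 0], [1, 0, 0, 0, 0, 0, 0], [1, 0, 0, 0, 0, 0, 0]]}}

```text
clock: 8.9
tool_pos: [0.5783, 0.2837, 0.0983]
tool_rot: [-0.096, 0.883, 0.204, 0.411]
contact_force: [0.6, -0.1, -1.7]
gripper_width: 0.0553
finger_force: 64.6
```

```bash
python3 chk.py
```

```text
foot [0.5702 0.2795 0.0123] [ 4.e-04 -3.e-04  1.e+00] [ 0.58 -0.14 -1.65]
1 row [-0.0002, -0.0007, -0.0001] [-0.0008, 0.0002, 0.0] mm 0.7 deg 0.05
```

{"api": "arm_command", "payload": {"series": [[1, -0.0006, 0, 0.0005, 0, 0, 0], [1, 0, 0, 0, 0, 0, 0], [1, 0, 0, 0, 0, 0, 0], [1, 0, 0, 0, 0, 0, 0], [1, 0, 0, 0, 0, 0, 0]]}}

```text
clock: 9.4
tool_pos: [0.5786, 0.2839, 0.0984]
tool_rot: [-0.096, 0.883, 0.204, 0.412]
contact_force: [-0.5, -0.6, 2.3]
gripper_width: 0.0552
finger_force: 64.9
```

```bash
python3 chk.py
```

```text
foot [0.5706 0.2797 0.0123] [-9.e-04 -9.e-04  1.e+00] [-0.51 -0.56  2.26]
1 row [-0.0004, -0.0007, -0.0003] [-0.0007, -0.0012, 0.0001] mm 0.9 deg 0.08
```

The force now reads +2.3 N against about −3.6 N when carried, so the reader is resting on the pad. I'll release it slowly.

{"api": "arm_command", "payload": {"series": [[0.2, 0, 0, 0, 0, 0, 0], [0, 0, 0, 0, 0, 0, 0], [-0.3, 0, 0, 0, 0, 0, 0], [-0.6, 0, 0, 0, 0, 0, 0], [-1, 0, 0, 0, 0, 0, 0]]}}

```text
clock: 9.9
tool_pos: [0.5777, 0.2835, 0.0961]
tool_rot: [-0.096, 0.884, 0.204, 0.41]
contact_force: [0.2, 0.2, -0.6]
gripper_width: 0.0803
finger_force: 0.0
```

{"api": "arm_command", "payload": {"series": [[-1, 0, 0, 0, 0, 0, 0], [-1, 0, 0, 0, 0, 0, 0], [-1, 0, 0, 0, 0, 0, 0], [-1, 0, 0, 0, 0, 0, 0], [-1, 0, 0, 0, 0, 0, 0]]}}

```text
clock: 10.4
tool_pos: [0.5782, 0.2837, 0.0973]
tool_rot: [-0.096, 0.883, 0.204, 0.411]
contact_force: [-0.2, -0.7, 0.0]
gripper_width: 0.0851
finger_force: 0.0
```

Run:
```python
from plan import *
f=grab('scene','s4');g=grab('side','d4')
cv2.imwrite('pics/c4.png',np.hstack([cv2.resize(k['frame'][v:v+225,u:u+150,::-1],(400,600),interpolation=cv2.INTER_CUBIC) for k,u,v in ((f,340,20),(g,40,110))]))
```

```text
(no output)
```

View pics/c4.png

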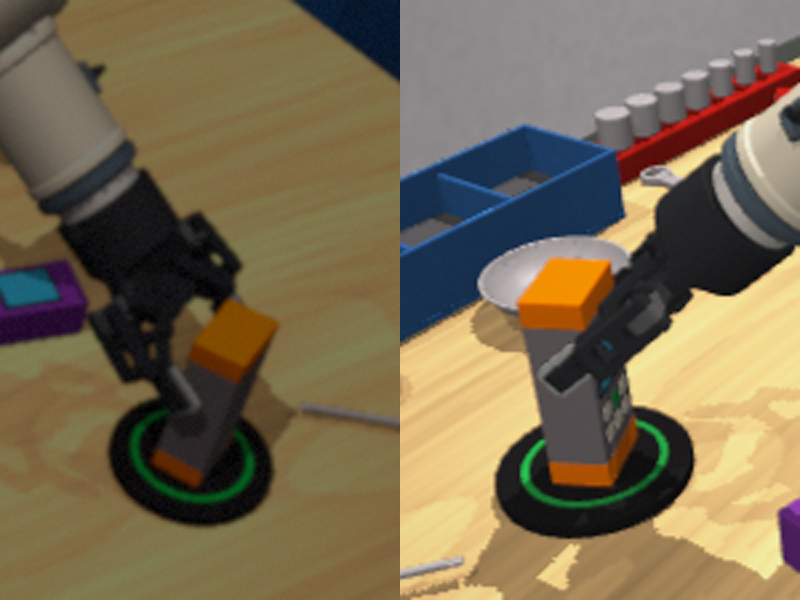

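The reader stands upright inside the green ring (scene crop foot near (195,460)), and the fingers are open on both sides of it. I'll back out along the tool axis.

{"api": "arm_command", "payload": {"series": [[-1, 0, 0, -0.01, 0, 0, 0], [-1, 0, 0, -0.02, 0, 0, 0], [-1, 0, 0, -0.025, 0, 0, 0], [-1, 0, 0, -0.025, 0, 0, 0], [-1, 0, 0, -0.025, 0, 0, 0]]}}

```text
clock: 11.0
tool_pos: [0.5053, 0.248, 0.1654]
tool_rot: [-0.096, 0.883, 0.204, 0.411]
contact_force: [0.2, -0.1, 0.6]
gripper_width: 0.0854
finger_force: 0.0
```

{"api": "arm_command", "payload": {"series": [[-1, 0, 0, -0.025, 0, 0, 0], [-1, 0, 0, -0.02, 0, 0, 0], [-1, 0, 0, -0.01, 0, 0, 0], [-1, 0, 0, 0, 0, 0, 0], [-1, 0, 0, 0, 0, 0, 0]]}}

```text
clock: 11.5
tool_pos: [0.4892, 0.2401, 0.2006]
tool_rot: [-0.095, 0.886, 0.205, 0.405]
contact_force: [0.3, -0.4, -0.6]
gripper_width: 0.0857
finger_force: 0.0
```

Run:
```python
from plan import *
f=grab('scene','s5');g=grab('side','d5')
z=f['z_map'].astype(float); v,u=np.nonzero(z>0); V=f['view']
W=(np.stack([(u-f['cx'])/f['fx']*z[v,u],(v-f['cy'])/f['fy']*z[v,u],z[v,u]],1)-V[:3,3])@V[:3,:3]
m=(np.linalg.norm(W[:,:2]-PAD[:2],axis=1)<.045)&(abs(W[:,2]-.152)<.006)
print('top',m.sum(),W[m].mean(0),cv2.minAreaRect((W[m][:,:2]*1000).astype(np.float32)))
cv2.imwrite('pics/c5.png',np.hstack([f['frame'][:,112:,::-1],g['frame'][:,:400,::-1]]))
```

```text
top 491 [0.57159394 0.27658579 0.15176428] ((570.4268798828125, 277.531005859375), (40.99263000488281, 58.071067810058594), 25.986845016479492)
```

View pics/c5.png

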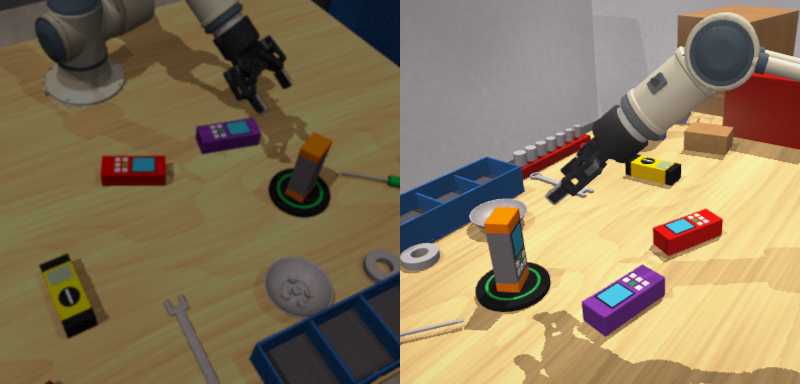

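The reader stands upright on the pad near (300,190) in the left half, its top centre 2–3 mm from the pad centre. The meter is where it was, and the gripper is clear. I'm handing in.

```bash
python3 -c "
from rig import ctrl
print(ctrl.close_job())"
```

```text
the job is handed in; nothing more can be done
None
```

The reader stands upright on its keypad end, screen end up and about 2–3 mm off the charging pad's centre; the meter was not moved, the gripper is clear, and the job was handed in at about 11.6 s.

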